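# Clear a cross-threaded vessel lid and screw it home

## Robot

A 7-joint arm with a two-finger parallel gripper is mounted at the origin on a cart in front of the work surface, level with it; the furniture and walls round the work are solid. World frame = base frame: x ahead of the robot, y to its left, z up, the work surface at z = 0. Lengths are in m, angles in rad, forces in N, time in s.
With the tool pointing down it reaches from about 0.4 to 0.85 m from the base axis. Payload 10.4 kg.
Tool frame: the origin (TCP) lies at the very end of the fingers, on their centre line; the grasp point (between the pads) lies 19 mm behind it; z points along the fingers, y is the direction in which the jaws open and shut (so a half turn about z gives the same grasp; the last joint's range is limited). The gripper opens to 87 mm and grips with 3 to 60 N. Pads are 19 mm wide; open, the fingers measure 117 mm over their backs; the gripper's body (75 mm by 190 mm) begins 51 mm behind the grasp point.
Start: joints at [1.223, 0.332, -0.065, 1.46, 0.022, 1.35, -0.088], TCP at [0.199, -0.592, 0.223] pointing down, gripper open.
Joint ranges: [-2.6, 2.6], [-0.5, 2.12], [-1.47, 1.34], [0.16, 2.42], [-1.27, 4.41], [0.06, 2.06], [-2.6, 2.6]. Speed limits (rad/s): [2.22, 2.22, 2.79, 2.79, 3.14, 3.14, 3.14].

## Interface

Orientations are given as a unit quaternion [x, y, z, w].
In Python, from bench import r, eyes, job gives the robot as it stands. The module is installed in compiled form; this text tells all that it offers.
- The arm moves only by the tool play_rows, never from a script. Its argument "motion" is a list of rows, each a list of 7 numbers: the shift along the tool's x, y, z as a fraction of full scale, then the turn, a rotation vector about the tool's x, y, z as a fraction of full scale, then the opening in per cent of the stroke, from 0 (shut) to 100 (fully open). A call has 1 to 5 rows; each row is the pose to reach, as a shift and turn from the pose commanded when the call began, along the tool's axes at that moment; what a row does not reach only later rows make up. Full scale, the value 1, is 0.2 m for a shift and 90 degrees for a turn. A row lasts 1/8 s, in which the tool goes at most 62.5 mm and 10.7 degrees, less where a joint would pass 70% of its speed; a pose out of reach is approached as far as the arm can. A call with a number of a shift or a turn outside -1 to 1 is refused whole. A call with a gripper value outside its range is refused whole. The fingers move at their own pace and stop on an object; "squeeze" is the grip in N (left out, the last holds). Time passes only in rows, so rows that repeat a pose let the fingers close. It gives the time, the measured TCP pose, the force and the opening at its end, in the units of the state.
- r.read_state(): the state, without advancing time (a new reading comes with each control period).
- eyes.camera(name): name is "side" or "top" or "wrist"; returns a dict with "image" (420x560x3 uint8, red, green, blue), "mtx" (3x3 intrinsics, pixels), "dist" ([k1, k2, p1, p2, k3] as OpenCV has them; the pictures are not rectified), "R" (3x3) and "t" (3): a world point X has camera coordinates R X + t. Camera axes: x right, y down, z forward; pixel columns grow to the right and rows downward; lengths in m; the calibration is good to about 2 mm. A picture is of the moment at which its call begins. There is no depth.
- job.close_job(): hands the job in, once; it reports no verdict.
Trained networks look in a picture, given as the dict that the camera call returned (one of the last four; its "shot" number tells which), for a name from the list of things; names that differ only in an ending like _2 or _b are one class to them, and where a whole thing is asked for, a point or a joint stands for the part that bears it (a point fixed in the world has none). Each returns a list of dicts, best first, with "p" (0 to 1); they miss things now and then, are a little off and sometimes report something else, mostly with a low value. They report only what shows in the picture. A call takes as long as a camera call. They do not tell look-alikes from the thing itself.
- eyes.regions_of(picture, label): "region" (420x560 bool, what is visible of it) and "xy" ([column, row] in pixels, amid what is visible of it).
- eyes.landmark_of(picture, label): "xy" ([column, row] in pixels: a listed point, or the origin of a listed thing).
The state is a dict: "time": time; "joint_positions": joint angles; "joint_vel": joint speeds; "joint_torque": joint torques, N m; "ee_pos": TCP position; "eef_rot": TCP orientation; "ft_force": force on the tool from outside, world axes, zero at the start; "torque": the same for the moment, N m; "width": finger opening in m.
Only numpy, scipy, OpenCV 4.12 (cv2) and the standard library are available. Lean on these libraries where they do the work, as an engineer would, in place of code of your own. Each camera call takes 0.05 s, during which the arm holds its last target. There are 200 camera calls.

## Task

The white lid on the steel vessel in the bench clamp was started crooked and is cross-threaded. Without forcing it, back it off anticlockwise until it drops level into the start of its thread, then screw it clockwise until it is tight and its skirt sits fully home on the vessel's flange, and let go. Leave the bench timer, the dropper vial and the roll of tape where they are.

Things in the scene. Friction and masses are not known exactly. Their poses are not given: they have to be found in the camera images.
- lid: Screw lid, 70 mm wide, 0.15 kg. Ribbed skirt z = 0-20 mm, top plate to 24 mm, grip bar above. Origin: on its axis at the skirt's lower edge; z up its axis, x along the bar. Starts tilted about 8 degrees, +x end high: of three hidden thread segments one rides over the neck's thread, two are under it, so it jams clockwise; backed off 10-45 degrees (more is harmless) it drops level if not clamped.
- lid_bar (a point): Centre of the lid's straight upright grip bar, 33 mm above the lid's origin on its axis; axes as the lid's. The bar is 60 mm long (x), 12 mm thick (y), 18 mm high (24 to 42 mm above the lid's origin), with flat sides and nothing beside it on the lid.
- vessel: Steel vessel, 66 mm across, fixed in a square grey bench clamp bolted down (base 116 x 116 x 10 mm). Origin: on its upright axis, underside of the base. Its neck (48 mm) has a right-hand three-start thread: clockwise from above lowers the lid 20 mm a turn. A springy black rubber seal tops the neck and pushes back over the lid's last 2 mm (about 7 N at the end); thread friction holds.
- vessel_flange (a point): On the vessel's axis, at the flat top of its flange (71 mm across), 80 mm above the vessel's origin; axes as the vessel's. Lid home = its origin here. Just dropped in, the lid's origin is 5 mm above this (higher if backed off further); from there it takes about 125 degrees down to a dead stop, skirt on flange. Turning takes under 0.1 N m; 0.3 N m is tight.
- timer: White bench timer, 64 x 72 x 20 mm, lying near the clamp; a bystander. Origin: centre of its underside.
- dropper_vial: Small clear dropper vial with a cap, 25 mm across, 63 mm high, standing near the clamp; a bystander. Origin: centre of its underside.
- tape_roll: Roll of label tape lying flat, 76 mm across, 19 mm high; a bystander. Origin: centre of its underside.
Not all that is in view belongs to the job. Of the things that look like the lid, the smaller one is meant.

How it is judged:
By the outcome, as a careful person would: the job done as asked, in the order asked, and still so for the second after the job is handed in, with the robot touching nothing.
It also fails if it takes over 64 s, if anything falls off the work surface, if the arm or the gripper's body presses on something with over 40 N, if the wrist force passes 120 N, or if a joint passes its speed limit or range.

## Working session

There is one attempt and no reset: what is moved stays moved. The work goes in short steps, Python scripts to look and compute and a tool call to move; the robot and the scene stay as the last step left them, time stands still between calls to the robot, and variables do not carry over. Pictures are saved under pics/ and viewed, about 8 in all and at most 12, crops included, and the job is handed in when it is done.

Besides the shell and the picture viewer there is one more tool, called after "Emit:" as name(argument=value, ...) on one line, values as JSON. play_rows: Moves the arm, as the interface text tells. Shift numbers are shares of 0.2 m and turn numbers shares of 90 degrees, none past 1 either way. Its arguments: {"type":"object","properties":{"motion":{"type":"array","items":{"type":"array","items":{"type":"number"}}},"squeeze":{"type":"number"}},"required":["motion"]}

```bash
mkdir -p pics; cat > h.py <<'E'
import numpy as np, cv2
from bench import r, eyes, job
from scipy.spatial.transform import Rotation as Ro
def ray(p,xy):
    u=cv2.undistortPoints(np.array([[xy]],float),np.array(p["mtx"],float),np.array(p["dist"],float))[0,0]
    R=np.array(p["R"]);t=np.array(p["t"])
    d=R.T@np.array([u[0],u[1],1.]);return -R.T@t,d/np.linalg.norm(d)
def atz(p,xy,z):
    o,d=ray(p,xy);return o+d*(z-o[2])/d[2]
def tri(a,xa,b,xb):
    o1,d1=ray(a,xa);o2,d2=ray(b,xb)
    s=np.linalg.lstsq(np.c_[d1,-d2],o2-o1,rcond=None)[0]
    p1=o1+s[0]*d1;p2=o2+s[1]*d2
    return (p1+p2)/2,np.linalg.norm(p1-p2)
def proj(p,X):
    return cv2.projectPoints(np.array(X,float).reshape(-1,1,3),cv2.Rodrigues(np.array(p["R"],float))[0],np.array(p["t"],float),np.array(p["mtx"],float),np.array(p["dist"],float))[0][:,0]
def save(p,n): cv2.imwrite("pics/"+n+".png",cv2.cvtColor(p["image"],cv2.COLOR_RGB2BGR))
E
python3 - <<'E'
from h import *
np.set_printoptions(precision=4,suppress=True)
s=r.read_state();print(s)
P={n:eyes.camera(n) for n in("side","top")}
for n,p in P.items():
    save(p,n+"0")
    print(n,"campos",-np.array(p["R"]).T@p["t"])
    for l in("lid","vessel","lid_bar","timer","dropper_vial","tape_roll"):
        print(l,[(np.round(d["xy"],1).tolist(),round(d["p"],2)) for d in eyes.landmark_of(p,l)])
E
```

```text
{'time': 0.0, 'joint_positions': array([ 1.2234,  0.3328, -0.0647,  1.4609,  0.0216,  1.3499, -0.0885]), 'joint_vel': array([-0.0006,  0.0027,  0.0004,  0.0012,  0.0016, -0.0002,  0.0005]), 'joint_torque': array([ -0.0003, -62.3268,   0.0247, -38.9909,  -0.0613,   0.0398,
         0.0001]), 'ee_pos': array([ 0.1993, -0.592 ,  0.2218]), 'eef_rot': array([ 0.9868,  0.1617, -0.0001, -0.0007]), 'ft_force': array([ 0.6358, -0.0503,  0.664 ]), 'torque': array([-0.0021, -0.0116,  0.0045]), 'width': 0.08689408689966974}
side campos [0.4733 0.529  0.7445]
lid [([295.4, 217.6], 0.68), ([246.9, 250.4], 0.59)]
vessel [([248.2, 280.8], 0.95)]
lid_bar [([293.2, 201.1], 0.61), ([249.0, 242.1], 0.6)]
timer [([224.7, 241.0], 0.91)]
dropper_vial [([258.5, 315.2], 0.68)]
tape_roll [([223.5, 193.5], 0.83)]
top campos [ 0.4233 -0.1894  1.043 ]
lid [([336.2, 250.1], 0.73), ([248.7, 205.3], 0.66)]
vessel [([253.3, 205.1], 0.75), ([248.4, 204.5], 0.33)]
lid_bar [([335.6, 251.7], 0.84), ([248.8, 203.4], 0.64)]
timer [([299.4, 180.7], 0.83)]
dropper_vial [([215.2, 217.9], 0.55)]
tape_roll [([368.2, 178.5], 0.79)]
```

```bash
python3 -c "
import cv2,numpy as np
a=cv2.imread('pics/side0.png');b=cv2.imread('pics/top0.png')
cv2.imwrite('pics/both.png',cv2.resize(np.vstack([a,b]),(400,600)))"
```

```text
(no output)
```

View pics/top0.png

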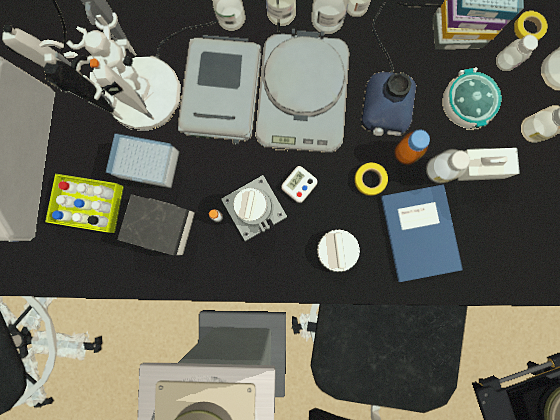

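View pics/side0.png

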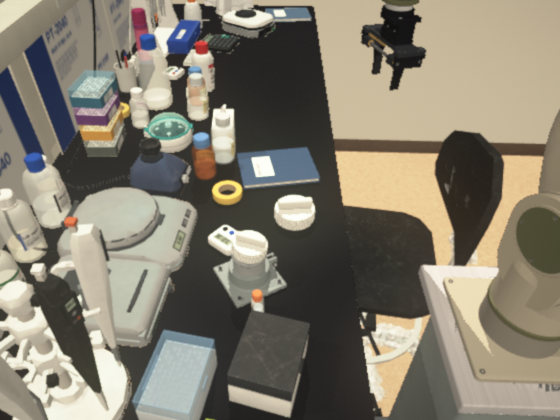

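Two things look like the lid. One sits on the vessel in the clamp (top 249,204; side 247,245). The other is larger and lies loose on the bench (top 338,250; side 295,212). I choose the one on the vessel and check it in a crop.

```bash
python3 - <<'E'
from h import *
np.set_printoptions(precision=4,suppress=True)
P={n:eyes.camera(n) for n in("side","top")}
def pt(n,l,near):
    c=[d["xy"] for d in eyes.landmark_of(P[n],l)]
    return min(c,key=lambda q:np.hypot(*(np.array(q)-near)))
for l in("lid","lid_bar","vessel"):
    print(l,tri(P["side"],pt("side",l,(248,255)),P["top"],pt("top",l,(250,204))))
print("decoy bar",tri(P["side"],(293.2,201.1),P["top"],(335.6,251.7)))
for l,z in(("timer",0),("dropper_vial",0),("tape_roll",0)):
    print(l,tri(P["side"],pt("side",l,(240,250)),P["top"],pt("top",l,(250,204))))
a=P["top"]["image"][165:245,200:330];b=P["side"]["image"][215:325,185:305]
im=np.hstack([cv2.resize(a,(800*130//260,None or 246),interpolation=2),cv2.resize(b,(268,246),interpolation=2)])
im=np.vstack([cv2.resize(a,(520,320),interpolation=2)])
im2=cv2.resize(b,(280*120//120,320),interpolation=2)
cv2.imwrite("pics/crop.png",np.hstack([im,im2])[...,::-1])
E
```

```text
lid (array([ 0.4705, -0.1062,  0.1905]), np.float64(0.07289908421658128))
lid_bar (array([ 0.5167, -0.1002,  0.1173]), np.float64(0.0020186195108139017))
vessel (array([ 0.5392, -0.0967,  0.1168]), np.float64(0.04194620084010119))
decoy bar (array([ 0.4265, -0.2924,  0.0594]), np.float64(0.006079200868734052))
timer (array([ 0.5792, -0.2112,  0.0038]), np.float64(0.004951777786892269))
dropper_vial (array([ 0.4977, -0.0145,  0.0029]), np.float64(0.0036010151411962313))
tape_roll (array([ 0.5949, -0.3723,  0.0155]), np.float64(0.005322028871792002))
```

View pics/crop.png

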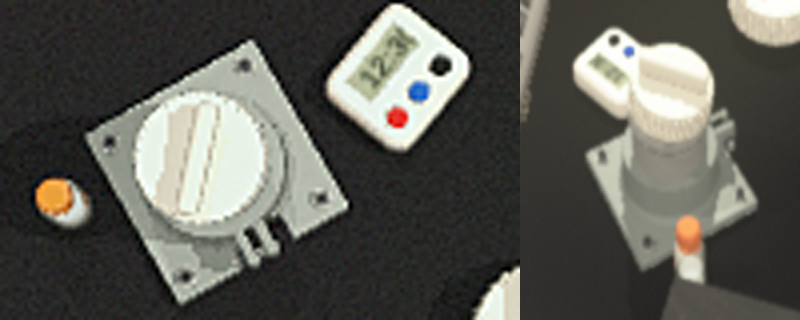

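The crop shows the white lid on the clamped vessel, its bar running from crop (180,215) to (215,103), about −17° in world. The larger look-alike is loose on the bench at lower right. I approach with tool x at 163°, which leaves the wrist room to turn both ways.

Emit:
play_rows(motion=[[0.85, -0.7, 0, 0, 0, -0.55, 100], [0.85, -0.7, 0, 0, 0, -0.55, 100], [0.85, -0.7, 0, 0, 0, -0.55, 100], [0.85, -0.7, 0, 0, 0, -0.55, 100], [0.85, -0.7, 0, 0, 0, -0.55, 100]])

```text
time: 2.02
ee_pos: [0.318, -0.403, 0.2231]
eef_rot: [0.826, 0.564, 0.0, 0.0]
ft_force: [-1.5, -0.6, 0.2]
width: 0.0868
```

```bash
cat >> h.py <<'E'
def go(xyz,ang):
    """print shift/turn (fractions) to TCP xyz, tool down, tool x at ang deg"""
    s=r.read_state();R0=Ro.from_quat(s["eef_rot"])
    T=Ro.from_matrix(np.c_[[np.cos(a:=np.radians(ang)),np.sin(a),0],[np.sin(a),-np.cos(a),0],[0,0,-1]])
    sh=R0.inv().apply(np.array(xyz)-s["ee_pos"]);rv=(R0.inv()*T).as_rotvec()
    x=R0.as_matrix()[:,0]
    print("t",round(s["time"],2),"pos",np.round(s["ee_pos"],4),"xang",round(np.degrees(np.arctan2(x[1],x[0])),1),"q",np.round(s["joint_positions"],2),"F",np.round(s["ft_force"],1),"M",np.round(s["torque"],2),"w",round(s["width"],4))
    print("shift",np.round(sh/.2,4),"turn",np.round(rv/(np.pi/2),4))
E
python3 -c "
from h import *
go([.517,-.1,.22],163)"
```

```text
t 2.02 pos [ 0.318  -0.403   0.2231] xang 68.7 q [ 1.08  0.1  -0.29  1.74  0.03  1.3   0.42] F [-1.5 -0.6  0.2] M [-0.08 -0.07 -0.01] w 0.0868
shift [1.7731 0.3757 0.0155] turn [ 4.0000e-04  6.0000e-04 -1.0482e+00]
```

Emit:
play_rows(motion=[[0.9, 0.2, 0, 0, 0, -0.55, 100], [0.9, 0.2, 0, 0, 0, -0.55, 100], [0.9, 0.2, 0, 0, 0, -0.55, 100], [0.9, 0.2, 0, 0, 0, -0.55, 100], [0.9, 0.2, 0, 0, 0, -0.55, 100]])

```text
time: 2.65
ee_pos: [0.4206, -0.2526, 0.2227]
eef_rot: [0.515, 0.857, -0.0, 0.0]
ft_force: [0.2, -0.4, 0.0]
width: 0.0868
```

```bash
python3 -c "
from h import *
go([.517,-.1,.22],163)"
```

```text
t 2.65 pos [ 0.4206 -0.2526  0.2227] xang 118.0 q [ 0.91  0.06 -0.48  1.78  0.03  1.3   0.91] F [ 0.2 -0.4  0. ] M [-0.01 -0.12 -0.01] w 0.0868
shift [0.4475 0.7839 0.0133] turn [-1.000e-04  3.000e-04 -5.001e-01]
```

Emit:
play_rows(motion=[[0.45, 0.785, 0, 0, 0, -0.5, 100], [0.45, 0.785, 0, 0, 0, -0.5, 100], [0.45, 0.785, 0, 0, 0, -0.5, 100], [0.45, 0.785, 0, 0, 0, -0.5, 100], [0.45, 0.785, 0, 0, 0, -0.5, 100]])

```text
time: 3.28
ee_pos: [0.5176, -0.1006, 0.2225]
eef_rot: [0.151, 0.989, -0.0, -0.0]
ft_force: [-0.1, 0.6, 0.1]
width: 0.0871
```

```bash
python3 - <<'E'
from h import *
go([.517,-.1,.125],163)
w=eyes.camera("wrist"); save(w,"w0")
print("cam",-np.array(w["R"]).T@w["t"], [ (np.round(d["xy"],1),round(d["p"],2)) for l in("lid_bar","lid") for d in eyes.landmark_of(w,l)])
print("expected bar",proj(w,[.517,-.1,.117]))
d=eyes.landmark_of(w,"lid_bar")
if d: print(atz(w,d[0]["xy"],.12))
E
```

```text
t 3.27 pos [ 0.5176 -0.1006  0.2225] xang 162.7 q [ 0.72  0.18 -0.68  1.69  0.11  1.32  1.29] F [-0.1  0.6  0.1] M [ 0.05 -0.14  0.01] w 0.0871
shift [0.0037 0.0018 0.4874] turn [-0.     -0.0001 -0.0035]
cam [ 0.43632059 -0.07413594  0.38419715] [(array([ 85. , 166.7]), 0.97), (array([276.1, 211. ]), 0.56), (array([281.4, 202.9]), 0.85), (array([104.5, 155.2]), 0.6)]
expected bar [[278.81485064 208.12761977]]
[ 0.42902316 -0.25110498  0.12      ]
```

View pics/w0.png

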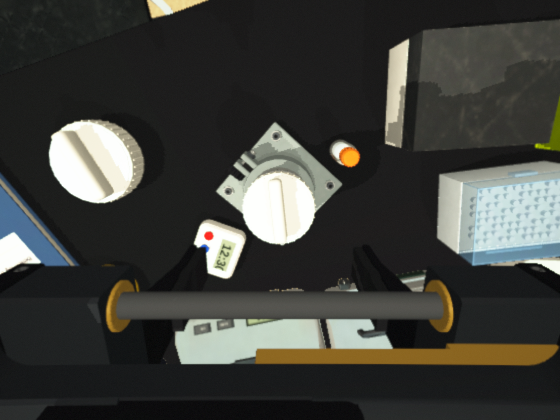

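The wrist picture shows the lid's bar running from (274,182) to (281,240), the base bolts at (277,133), (334,184) and (228,190), and the larger look-alike at (97,160).

```bash
python3 - <<'E'
from h import *
np.set_printoptions(precision=4,suppress=True)
w=eyes.camera("wrist");t=eyes.camera("top")
b=[np.array(c)/4+[200,165] for c in((245,65),(320,197),(186,275),(110,142))]
B=np.array([atz(t,q,.01) for q in b]);print("top bolts",B.mean(0),np.linalg.norm(B-B.mean(0),axis=1))
W=np.array([atz(w,q,.01) for q in((277,133),(334,184),(228,190))]);print("wrist bolts",W,"centre",(W[1]+W[2])/2)
def ang(p,a,b,z):
    A,C=atz(p,a,z),atz(p,b,z);d=C-A;return (A+C)/2,np.degrees(np.arctan2(d[1],d[0])),np.linalg.norm(d)
print(ang(w,(281,240),(274,182),.13))
print(ang(t,(245.,218.75),(253.75,190.75),.13))
cv2.imwrite("pics/wc.png",cv2.resize(w["image"][165:255,225:335],(770,600*630//600-30),interpolation=2)[...,::-1])
for c,p in(("w",w),("t",t)):
  for d in eyes.regions_of(p,"lid_bar")+eyes.regions_of(p,"lid"): print(c,d["region"].sum(),d["xy"])
E
```

```text
top bolts [ 0.5245 -0.1034  0.01  ] [0.0647 0.0641 0.0646 0.0647]
wrist bolts [[ 0.4574 -0.0849  0.01  ]
 [ 0.5395 -0.0349  0.01  ]
 [ 0.506  -0.1665  0.01  ]] centre [ 0.5227 -0.1007  0.01  ]
(array([ 0.5158, -0.102 ,  0.13  ]), np.float64(168.81280054566642), np.float64(0.05484312049050205))
(array([ 0.5181, -0.1041,  0.13  ]), np.float64(-15.893254638066333), np.float64(0.06151187030989209))
w 4199 [279.6, 207.9]
w 6082 [97.4, 162.5]
w 4144 [283.0, 205.3]
w 6142 [97.8, 160.4]
w 1924 [224.2, 244.7]
t 1372 [337.1, 249.2]
t 1433 [337.1, 251.7]
```

View pics/wc.png

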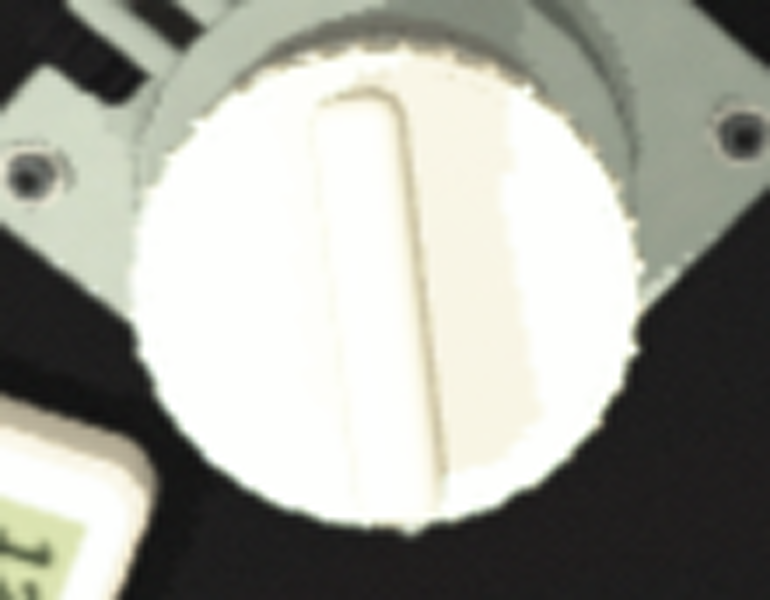

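Emit:
play_rows(motion=[[-0.023, 0, 0.2, 0, 0, -0.037, 100], [-0.023, 0, 0.4, 0, 0, -0.037, 100], [-0.023, 0, 0.5, 0, 0, -0.037, 100], [-0.023, 0, 0.522, 0, 0, -0.037, 100], [-0.023, 0, 0.522, 0, 0, -0.037, 100]])

```text
time: 4.4
ee_pos: [0.5222, -0.1022, 0.1187]
eef_rot: [0.122, 0.992, -0.0, 0.0]
ft_force: [-0.7, 0.0, 0.6]
width: 0.087
```

```bash
python3 - <<'E'
from h import *
go([.522,-.102,.118],166)
p=eyes.camera("side");q=eyes.camera("wrist")
cv2.imwrite("pics/g1.png",np.hstack([cv2.resize(p["image"][200:310,190:310],(436,400),interpolation=2),cv2.resize(q["image"][140:300,200:340],(350,400),interpolation=2)])[...,::-1])
E
```

```text
t 4.4 pos [ 0.5222 -0.1022  0.1187] xang 165.9 q [ 0.7   0.29 -0.67  1.81  0.2   1.12  1.28] F [-0.7  0.   0.6] M [ 0.09 -0.23  0.  ] w 0.087
shift [0.0014 0.0007 0.0036] turn [ 0.      0.0004 -0.0008]
```

View pics/g1.png

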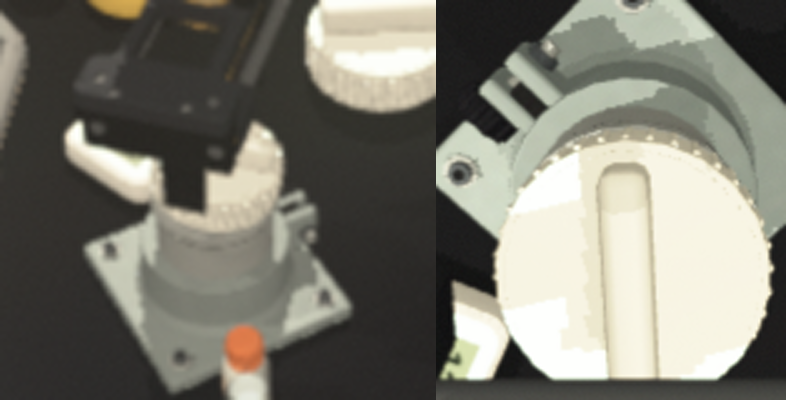

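The gripper straddles the lid and the bar is nearly aligned with the tool axis (upright at wrist-crop 600–655). I close gently.

Emit:
play_rows(motion=[[0, 0, 0, 0, 0, 0, 8], [0, 0, 0, 0, 0, 0, 8], [0, 0, 0, 0, 0, 0, 8], [0, 0, 0, 0, 0, 0, 8], [0, 0, 0, 0, 0, 0, 8]], squeeze=12)

```text
time: 5.12
ee_pos: [0.5219, -0.1022, 0.1181]
eef_rot: [0.122, 0.992, -0.0, 0.0]
ft_force: [0.3, 1.0, 0.1]
width: 0.0448
```

```bash
python3 -c "
from h import *
go([.522,-.102,.118],166)"
```

```text
t 5.12 pos [ 0.5219 -0.1022  0.1181] xang 165.9 q [ 0.7   0.29 -0.67  1.81  0.2   1.12  1.28] F [0.3 1.  0.1] M [ 0.09 -0.17  0.01] w 0.0448
shift [-0.0002  0.001   0.0007] turn [-0.0001  0.     -0.0007]
```

Emit:
play_rows(motion=[[0, 0, 0, 0, 0, 0, 8], [0, 0, 0, 0, 0, 0, 8], [0, 0, 0, 0, 0, 0, 8], [0, 0, 0, 0, 0, 0, 8], [0, 0, 0, 0, 0, 0, 8]])

```text
time: 5.75
ee_pos: [0.5219, -0.1022, 0.1182]
eef_rot: [0.122, 0.992, -0.0, 0.0]
ft_force: [0.2, 0.4, -0.5]
width: 0.0118
```

```bash
python3 -c "
from h import *
go([.522,-.102,.118],166)"
```

```text
t 5.75 pos [ 0.5219 -0.1022  0.1182] xang 165.9 q [ 0.7   0.29 -0.67  1.81  0.2   1.12  1.28] F [ 0.2  0.4 -0.5] M [ 0.01 -0.14  0.01] w 0.0118
shift [-0.      0.001   0.0008] turn [-0.0001  0.0001 -0.0007]
```

Gripping the 12 mm bar. Backing off anticlockwise by about 27°, rising slightly.

Emit:
play_rows(motion=[[0, 0, -0.001, 0, 0, -0.06, 8], [0, 0, -0.003, 0, 0, -0.12, 8], [0, 0, -0.004, 0, 0, -0.18, 8], [0, 0, -0.006, 0, 0, -0.24, 8], [0, 0, -0.007, 0, 0, -0.3, 8]])

```text
time: 6.38
ee_pos: [0.5219, -0.1025, 0.1196]
eef_rot: [-0.114, 0.993, -0.0, -0.0]
ft_force: [-0.5, -1.7, -0.6]
width: 0.0116
```

```bash
python3 -c "
from h import *
go([.522,-.102,.118],193)"
```

```text
t 6.38 pos [ 0.5219 -0.1025  0.1196] xang -166.9 q [ 0.76  0.3  -0.74  1.8   0.22  1.13  1.74] F [-0.5 -1.7 -0.6] M [-0.18 -0.05 -0.07] w 0.0116
shift [-0.0013  0.0025  0.0078] turn [-0.0003 -0.0001  0.001 ]
```

Now I open so that it can drop.

Emit:
play_rows(motion=[[0, 0, 0, 0, 0, 0, 45], [0, 0, 0, 0, 0, 0, 45], [0, 0, 0, 0, 0, 0, 45], [0, 0, 0, 0, 0, 0, 45], [0, 0, 0, 0, 0, 0, 45]])

```text
time: 7.0
ee_pos: [0.5219, -0.1021, 0.1196]
eef_rot: [-0.113, 0.994, -0.0, 0.0]
ft_force: [0.4, -0.6, -0.3]
width: 0.0386
```

```bash
python3 - <<'E'
from h import *
go([.522,-.102,.118],193)
p=eyes.camera("side");q=eyes.camera("wrist")
cv2.imwrite("pics/g2.png",np.hstack([cv2.resize(p["image"][200:310,190:310],(436,400),interpolation=2),cv2.resize(q["image"][140:300,200:340],(350,400),interpolation=2)])[...,::-1])
E
```

```text
t 7.0 pos [ 0.5219 -0.1021  0.1196] xang -167.1 q [ 0.76  0.3  -0.74  1.8   0.22  1.13  1.73] F [ 0.4 -0.6 -0.3] M [ 0.08 -0.16 -0.04] w 0.0386
shift [-0.0004  0.0005  0.0078] turn [-0.0001  0.     -0.0008]
```

View pics/g2.png

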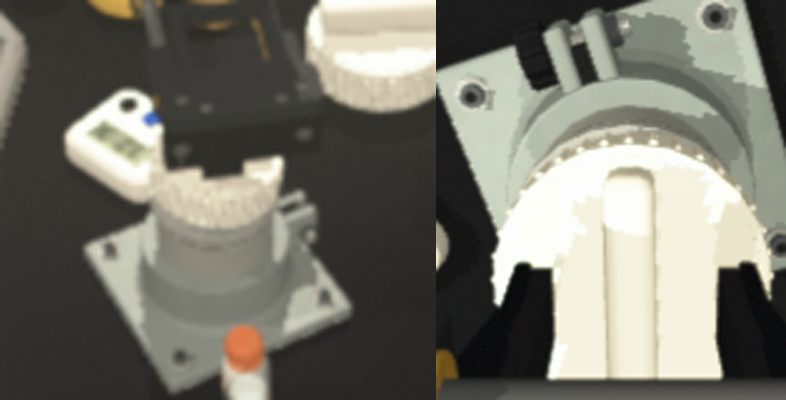

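```bash
python3 - <<'E'
from h import *
q=eyes.camera("wrist")
def pts(tilt,z0,c,ang=-13):
    a=np.radians(ang);Rz=Ro.from_euler('z',ang,degrees=True)*Ro.from_euler('y',-tilt,degrees=True)
    th=np.linspace(0,2*np.pi,80)
    rim=np.c_[35*np.cos(th),35*np.sin(th),0*th+24]/1e3
    low=rim-[0,0,.024]
    bar=np.array([[30,6,42],[-30,6,42],[-30,-6,42],[30,-6,42]])/1e3
    return [Rz.apply(k)+[c[0],c[1],z0] for k in(rim,low,bar)]
out=[]
for tilt,z0,c in((0,.0865,(.5232,-.102)),(8,.0885,(.5232,-.102))):
    im=cv2.resize(q["image"][150:310,205:345],(560,640))[...,::-1].copy();im=cv2.resize(q["image"][130:290,200:340],None,fx=2.8,fy=2.8,interpolation=2)[...,::-1].copy()
    for k,col in zip(pts(tilt,z0,c),((0,0,255),(255,0,0),(0,160,0))):
        u=(proj(q,k)-[200,130])*2.8
        cv2.polylines(im,[u.astype(np.int32)],True,col,1)
    out.append(im)
cv2.imwrite("pics/ov.png",np.hstack(out));print(np.hstack(out).shape)
E
```

```text
(448, 784, 3)
```

View pics/ov.png

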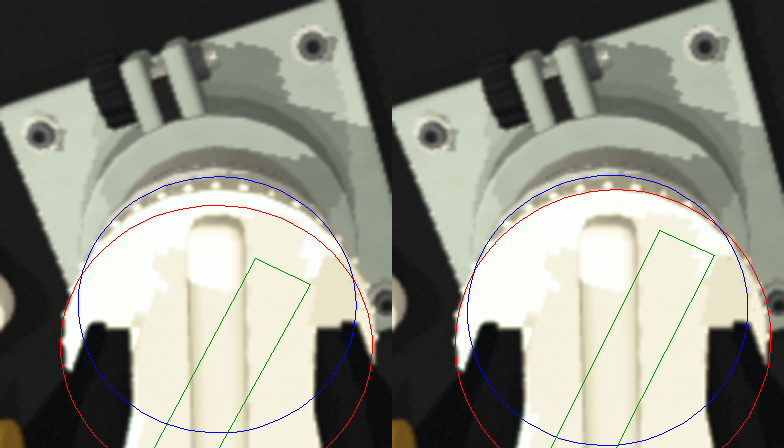

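```bash
python3 - <<'E'
from h import *
q=eyes.camera("wrist")
th=np.linspace(0,2*np.pi,180)
for tilt in(0,4,8):
  for z0 in(.085,.087,.090):
    Rz=Ro.from_euler('z',13,degrees=True)*Ro.from_euler('y',-tilt,degrees=True)
    f=lambda k:proj(q,Rz.apply(np.array(k)/1e3)+[.5232,-.102,z0])
    rim=f(np.c_[35*np.cos(th),35*np.sin(th),0*th+24]);low=f(np.c_[35*np.cos(th),35*np.sin(th),0*th])
    print(tilt,z0,"rim",rim[:,1].min().round(1),"low",low[:,1].min().round(1),"barend",f([[-30,0,42]])[0].round(1),"w",np.ptp(rim[:,0]).round(1))
fl=proj(q,np.c_[35.5*np.cos(th)/1e3+.5232,35.5*np.sin(th)/1e3-.102,0*th+.08]);print("flange top row",fl[:,1].min())
E
```

```text
0 0.085 rim 202.7 low 192.6 barend [276.9 220.8] w 110.6
0 0.087 rim 203.7 low 193.3 barend [276.9 222.1] w 111.7
0 0.09 rim 205.2 low 194.5 barend [276.9 224.1] w 113.4
4 0.085 rim 199.0 low 191.8 barend [277.  214.6] w 110.8
4 0.087 rim 199.9 low 192.6 barend [276.9 215.8] w 111.9
4 0.09 rim 201.3 low 193.7 barend [276.9 217.6] w 113.6
8 0.085 rim 195.6 low 191.3 barend [277.  208.6] w 110.9
8 0.087 rim 196.5 low 192.0 barend [277.  209.7] w 112.0
8 0.09 rim 197.8 low 193.1 barend [276.9 211.4] w 113.8
flange top row 190.05539154501182
```

The bar end and rim fit a tilt of about 8°, so it has not dropped yet. I regrip and back off about 22° more.

Emit:
play_rows(motion=[[0, 0, 0, 0, 0, 0, 8], [0, 0, 0, 0, 0, 0, 8], [0, 0, 0, 0, 0, 0, 8], [0, 0, 0, 0, 0, 0, 8], [0, 0, 0, 0, 0, 0, 8]])

```text
time: 7.82
ee_pos: [0.522, -0.1023, 0.1196]
eef_rot: [-0.113, 0.994, -0.0, 0.0]
ft_force: [0.2, -0.1, -0.1]
width: 0.0118
```

Emit:
play_rows(motion=[[0, 0, -0.001, 0, 0, -0.06, 8], [0, 0, -0.003, 0, 0, -0.12, 8], [0, 0, -0.004, 0, 0, -0.18, 8], [0, 0, -0.005, 0, 0, -0.24, 8], [0, 0, -0.006, 0, 0, -0.25, 8]])

```text
time: 8.45
ee_pos: [0.5218, -0.1026, 0.1206]
eef_rot: [-0.304, 0.953, -0.0, -0.0]
ft_force: [-0.9, -2.0, -2.6]
width: 0.0119
```

Emit:
play_rows(motion=[[0, 0, 0, 0, 0, 0, 45], [0, 0, 0, 0, 0, 0, 45], [0, 0, 0, 0, 0, 0, 45], [0, 0, 0, 0, 0, 0, 45], [0, 0, 0, 0, 0, 0, 45]])

```text
time: 9.07
ee_pos: [0.522, -0.1021, 0.1208]
eef_rot: [-0.304, 0.953, -0.0, 0.0]
ft_force: [0.8, 1.0, 0.5]
width: 0.0388
```

```bash
cat > ov.py <<'E'
from h import *
import sys
def ov(name,ang,z0,c=(.5232,-.102)):
    q=eyes.camera("wrist");save(q,name+"_w");th=np.linspace(0,2*np.pi,180);out=[]
    for tilt in(0,8):
        Rz=Ro.from_euler('z',ang,degrees=True)*Ro.from_euler('y',-tilt,degrees=True)
        f=lambda k:proj(q,Rz.apply(np.array(k)/1e3)+[*c,z0+tilt/4e3])
        circ=lambda z:np.c_[35*np.cos(th),35*np.sin(th),0*th+z]
        im=cv2.resize(q["image"][130:290,200:340],None,fx=2.8,fy=2.8,interpolation=2)[...,::-1].copy()
        for k,col in((circ(24),(0,0,255)),(circ(0),(255,0,0)),([[30,6,42],[-30,6,42],[-30,-6,42],[30,-6,42]],(0,160,0))):
            cv2.polylines(im,[((f(k)-[200,130])*2.8).astype(np.int32)],True,col,1)
        out.append(im)
    cv2.imwrite(f"pics/{name}.png",np.hstack(out))
E
python3 -c "
from ov import *
go([.5228,-.102,.12],215.5)
ov('ov2',35.5,.0875)"
```

```text
t 9.07 pos [ 0.522  -0.1021  0.1208] xang -144.6 q [ 0.81  0.31 -0.8   1.8   0.25  1.13  2.11] F [0.8 1.  0.5] M [ 0.1  -0.11  0.03] w 0.0388
shift [-0.0037 -0.002   0.0039] turn [-0.0001  0.     -0.0007]
```

View pics/ov2.png

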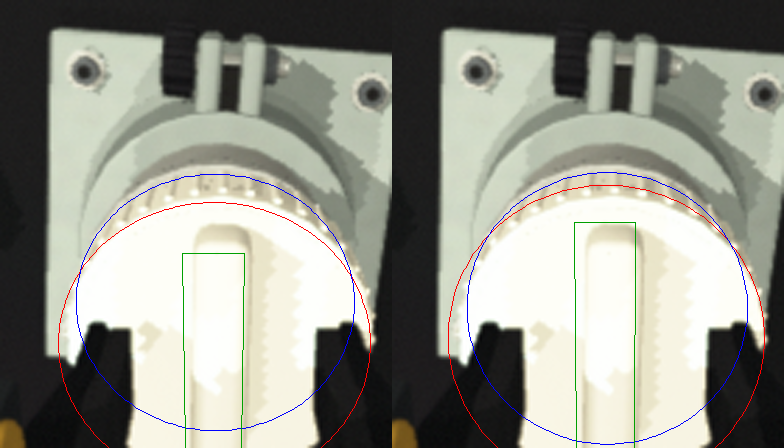

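```bash
python3 - <<'E'
from h import *
q=eyes.camera("wrist")
th=np.linspace(0,2*np.pi,180)
for dx in(0,.002,-.002):
 for tilt,z0 in((0,.0855),(0,.0875),(8,.0895)):
    Rz=Ro.from_euler('z',35.5,degrees=True)*Ro.from_euler('y',-tilt,degrees=True)
    f=lambda k:proj(q,Rz.apply(np.array(k)/1e3)+[.5232+dx*.82,-.102+dx*.58,z0])
    rim=f(np.c_[35*np.cos(th),35*np.sin(th),0*th+24]);low=f(np.c_[35*np.cos(th),35*np.sin(th),0*th])
    print(dx,tilt,z0,"rows*2.8: rim,low,barend top,bottom",((np.array([rim[:,1].min(),low[:,1].min(),f([[-30,0,42]])[0,1],f([[-30,0,24]])[0,1]])-130)*2.8).round(0))
im=q["image"];c=im[180:240,278].astype(int).sum(1);print(list(zip(range(180,240),c)))
c=im[180:240,262].astype(int).sum(1);print(list(c))
E
```

```text
0 0 0.0855 rows*2.8: rim,low,barend top,bottom [200. 172. 250. 222.]
0 0 0.0875 rows*2.8: rim,low,barend top,bottom [203. 174. 254. 225.]
0 8 0.0895 rows*2.8: rim,low,barend top,bottom [185. 173. 222. 208.]
0.002 0 0.0855 rows*2.8: rim,low,barend top,bottom [209. 180. 260. 231.]
0.002 0 0.0875 rows*2.8: rim,low,barend top,bottom [212. 182. 264. 234.]
0.002 8 0.0895 rows*2.8: rim,low,barend top,bottom [194. 181. 232. 217.]
-0.002 0 0.0855 rows*2.8: rim,low,barend top,bottom [191. 164. 241. 213.]
-0.002 0 0.0875 rows*2.8: rim,low,barend top,bottom [194. 166. 244. 216.]
-0.002 8 0.0895 rows*2.8: rim,low,barend top,bottom [176. 165. 213. 199.]
[(180, np.int64(551)), (181, np.int64(457)), (182, np.int64(401)), (183, np.int64(395)), (184, np.int64(385)), (185, np.int64(386)), (186, np.int64(390)), (187, np.int64(427)), (188, np.int64(462)), (189, np.int64(636)), (190, np.int64(638)), (191, np.int64(634)), (192, np.int64(641)), (193, np.int64(642)), (194, np.int64(642)), (195, np.int64(643)), (196, np.int64(643)), (197, np.int64(702)), (198, np.int64(713)), (199, np.int64(658)), (200, np.in
[... 1069 characters left out ...]
nt64(575), np.int64(544), np.int64(535), np.int64(533), np.int64(539), np.int64(555), np.int64(575), np.int64(621), np.int64(660), np.int64(734), np.int64(756), np.int64(757), np.int64(756), np.int64(752), np.int64(751), np.int64(755), np.int64(755), np.int64(755), np.int64(755), np.int64(755), np.int64(755), np.int64(755), np.int64(755), np.int64(755), np.int64(755), np.int64(755), np.int64(755), np.int64(755), np.int64(755), np.int64(755), np.int64(755), np.int64(755), np.int64(755), np.int64(756), np.int64(755), np.int64(755), np.int64(755), np.int64(755), np.int64(755), np.int64(755), np.int64(755), np.int64(756), np.int64(755), np.int64(756), np.int64(758), np.int64(760), np.int64(760)]
```

The skirt strip in the wrist view is now about 32 crop-pixels deep. The model gives 29 for level and 12 for tilted, so the lid has dropped level. I lower slightly, grip, and start turning clockwise.

Emit:
play_rows(motion=[[0, 0, 0.024, 0, 0, 0, 8], [0, 0, 0.024, 0, 0, 0, 8], [0, 0, 0.024, 0, 0, 0, 8], [0, 0, 0.024, 0, 0, 0, 8], [0, 0, 0.024, 0, 0, 0, 8]], squeeze=20)

```text
time: 9.8
ee_pos: [0.5223, -0.1024, 0.1162]
eef_rot: [-0.304, 0.953, -0.0, 0.0]
ft_force: [2.3, -1.6, -0.1]
width: 0.0114
```

Emit:
play_rows(motion=[[0, 0, 0.0025, 0, 0, 0.1, 8], [0, 0, 0.005, 0, 0, 0.2, 8], [0, 0, 0.0075, 0, 0, 0.3, 8], [0, 0, 0.01, 0, 0, 0.4, 8], [0, 0, 0.01, 0, 0, 0.4, 8]])

```text
time: 10.42
ee_pos: [0.5222, -0.1023, 0.1141]
eef_rot: [0.004, 1.0, -0.0, 0.0]
ft_force: [0.6, -0.8, -0.2]
width: 0.0115
```

```bash
python3 -c "
from h import *
go([.522,-.102,.114],180)"
```

```text
t 10.43 pos [ 0.5222 -0.1023  0.1141] xang 179.5 q [ 0.72  0.3  -0.7   1.81  0.21  1.11  1.51] F [ 0.6 -0.8 -0.2] M [-0.28 -0.61 -0.1 ] w 0.0115
shift [0.001  0.0016 0.0007] turn [-0.0004  0.0004 -0.0056]
```

Emit:
play_rows(motion=[[0, 0, 0.0025, 0, 0, 0.1, 8], [0, 0, 0.005, 0, 0, 0.2, 8], [0, 0, 0.0075, 0, 0, 0.3, 8], [0, 0, 0.01, 0, 0, 0.4, 8], [0, 0, 0.01, 0, 0, 0.4, 8]])

```text
time: 11.05
ee_pos: [0.5224, -0.1023, 0.1123]
eef_rot: [0.312, 0.95, -0.0, 0.001]
ft_force: [2.2, -0.8, 1.2]
width: 0.012
```

```bash
python3 -c "
from h import *
go([.522,-.102,.112],144)"
```

```text
t 11.05 pos [ 0.5224 -0.1023  0.1123] xang 143.7 q [ 0.64  0.28 -0.61  1.81  0.18  1.1   0.91] F [ 2.2 -0.8  1.2] M [-0.31 -0.78 -0.05] w 0.012
shift [0.0027 0.0001 0.0016] turn [ 0.0002  0.0008 -0.0036]
```

Emit:
play_rows(motion=[[0, 0, 0.0025, 0, 0, 0.1, 8], [0, 0, 0.005, 0, 0, 0.2, 8], [0, 0, 0.0075, 0, 0, 0.3, 8], [0, 0, 0.01, 0, 0, 0.4, 8], [0, 0, 0.01, 0, 0, 0.4, 8]])

```text
time: 11.68
ee_pos: [0.5228, -0.1024, 0.1109]
eef_rot: [0.59, 0.807, 0.0, 0.001]
ft_force: [2.2, -2.3, 6.1]
width: 0.012
```

```bash
python3 -c "
from ov import *
go([.522,-.102,.110],108)
ov('ov3',-72,.0815)"
```

```text
t 11.68 pos [ 0.5228 -0.1024  0.1109] xang 107.7 q [ 0.57  0.27 -0.53  1.82  0.15  1.09  0.3 ] F [ 2.2 -2.3  6.1] M [-0.34 -0.56 -0.12] w 0.012
shift [ 0.0032 -0.0033  0.0046] turn [ 0.0011  0.0009 -0.0035]
```

View pics/ov3.png

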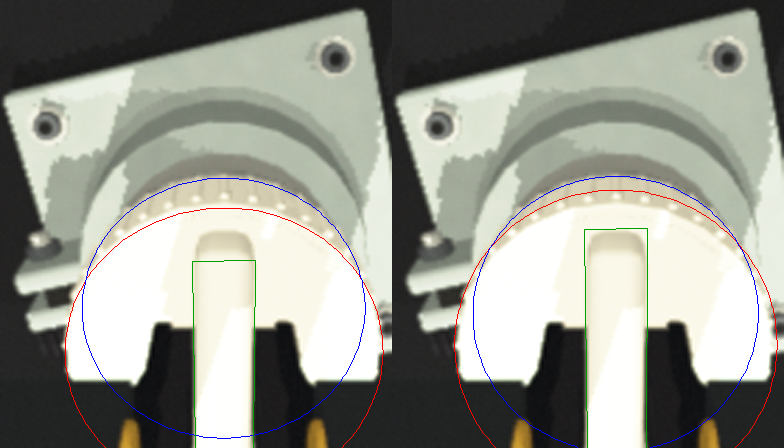

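The lid is still level and turning freely through 108°. The next steps are smaller, watching the moment.

Emit:
play_rows(motion=[[0, 0, 0.0, 0, 0, 0.05, 8], [0, 0, 0.001, 0, 0, 0.1, 8], [0, 0, 0.002, 0, 0, 0.15, 8], [0, 0, 0.003, 0, 0, 0.2, 8], [0, 0, 0.003, 0, 0, 0.2, 8]])

```text
time: 12.35
ee_pos: [0.5231, -0.1024, 0.1108]
eef_rot: [0.709, 0.706, 0.001, 0.001]
ft_force: [0.8, -1.1, 10.8]
width: 0.0119
```

```bash
python3 -c "
from h import *
go([.522,-.102,.110],90)"
```

```text
t 12.35 pos [ 0.5231 -0.1024  0.1108] xang 89.8 q [ 0.54  0.26 -0.49  1.82  0.14  1.09 -0.  ] F [ 0.8 -1.1 10.8] M [-0.31 -0.41 -0.01] w 0.0119
shift [ 0.002  -0.0056  0.004 ] turn [ 0.0017  0.0006 -0.0027]
```

Emit:
play_rows(motion=[[0, 0, 0.0, 0, 0, 0.05, 8], [0, 0, 0.001, 0, 0, 0.1, 8], [0, 0, 0.002, 0, 0, 0.15, 8], [0, 0, 0.003, 0, 0, 0.15, 8], [0, 0, 0.003, 0, 0, 0.15, 8]])

```text
time: 12.98
ee_pos: [0.5234, -0.1022, 0.1107]
eef_rot: [0.786, 0.618, 0.001, 0.001]
ft_force: [-0.2, -0.5, 13.9]
width: 0.0122
```

```bash
python3 -c "
from h import *
go([.522,-.102,.110],76)"
```

```text
t 12.97 pos [ 0.5234 -0.1022  0.1107] xang 76.4 q [ 0.51  0.26 -0.46  1.82  0.13  1.09 -0.23] F [-0.2 -0.5 13.9] M [-0.27 -0.04  0.45] w 0.0122
shift [-0.0005 -0.007   0.0035] turn [0.0022 0.0002 0.0042]
```

The moment about the axis rose to 0.45 N·m after about 139° clockwise, which fits the dead stop. I release and check the height.

Emit:
play_rows(motion=[[0, 0, 0, 0, 0, 0, 60], [0, 0, 0, 0, 0, 0, 60], [0, 0, 0, 0, 0, 0, 60], [0, 0, 0, 0, 0, 0, 60], [0, 0, 0, 0, 0, 0, 60]])

```text
time: 13.6
ee_pos: [0.5218, -0.1021, 0.1086]
eef_rot: [0.788, 0.615, -0.0, -0.0]
ft_force: [-0.6, -0.4, -0.0]
width: 0.0498
```

Emit:
play_rows(motion=[[0, 0, -0.1, 0, 0, 0, 60], [0, 0, -0.3, 0, 0, 0, 60], [0, 0, -0.5, 0, 0, 0, 60], [0, 0, -0.5, 0, 0, 0, 60], [0, 0, -0.5, 0, 0, 0, 60]])

```text
time: 14.22
ee_pos: [0.5216, -0.1022, 0.2081]
eef_rot: [0.788, 0.615, -0.0, -0.0]
ft_force: [-0.4, 0.3, -0.8]
width: 0.0523
```

```bash
python3 - <<'E'
from h import *
go([.523,-.102,.110],76)
p=eyes.camera("side");q=eyes.camera("wrist");save(p,"s5");save(q,"w5")
th=np.linspace(0,2*np.pi,180);out=[]
def draw(p,z0,x0,y0,w,h,sc):
    im=cv2.resize(p["image"][y0:y0+h,x0:x0+w],None,fx=sc,fy=sc,interpolation=2)[...,::-1].copy()
    for k,col in((24,(0,0,255)),(0,(255,0,0))):
        X=np.c_[.035*np.cos(th)+.5232,.035*np.sin(th)-.102,0*th+z0+k/1e3]
        cv2.polylines(im,[((proj(p,X)-[x0,y0]+.5)*sc).astype(np.int32)],True,col,1)
    X=np.c_[.0355*np.cos(th)+.5232,.0355*np.sin(th)-.102,0*th+.08]
    return im
c=proj(q,[.5232,-.102,.09])[0].astype(int)
a=[draw(p,z,215,220,60,80,5) for z in(.08,.086)]
q0=cv2.resize(p["image"][220:300,215:275],None,fx=5,fy=5,interpolation=2)[...,::-1]
b=[cv2.resize(q["image"][max(c[1]-60,0):c[1]+60,c[0]-50:c[0]+50],(200,240))[...,::-1]]
im=np.hstack([q0[:,:260],a[0][:,:260],a[1][:,:260]]);cv2.imwrite("pics/fin.png",im)
cv2.imwrite("pics/fw.png",cv2.resize(q["image"][max(c[1]-60,0):c[1]+60,c[0]-60:c[0]+60],(600,600),interpolation=2)[...,::-1])
E
```

```text
t 14.22 pos [ 0.5216 -0.1022  0.2081] xang 75.9 q [ 0.53  0.17 -0.46  1.71  0.08  1.28 -0.2 ] F [-0.4  0.3 -0.8] M [-0.04 -0.08  0.02] w 0.0523
shift [0.0026 0.007  0.4904] turn [-0.0004  0.0002 -0.0006]
```

View pics/fin.png

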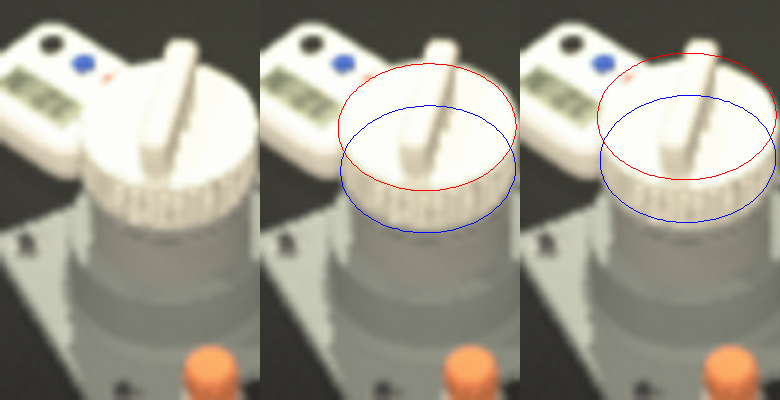

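The outline for a lid at z = 0.080 fits (lower edge about 230 against 232, and 221 for 6 mm high). To be sure it is tight, I regrip centrally and nudge clockwise.

Emit:
play_rows(motion=[[0, 0.005, 0.25, 0, 0, 0, 60], [0, 0.005, 0.45, 0, 0, 0, 60], [0, 0.005, 0.5, 0, 0, 0, 60], [0, 0.005, 0.5, 0, 0, 0, 60], [0, 0.005, 0.5, 0, 0, 0, 10]], squeeze=30)

```text
time: 14.95
ee_pos: [0.5239, -0.1025, 0.1103]
eef_rot: [0.788, 0.615, 0.001, 0.001]
ft_force: [0.0, -0.1, -0.9]
width: 0.0477
```

Emit:
play_rows(motion=[[0, 0, 0, 0, 0, 0, 8], [0, 0, 0, 0, 0, 0, 8], [0, 0, 0, 0, 0, 0, 8], [0, 0, 0, 0, 0, 0, 8], [0, 0, 0, 0, 0, 0, 8]])

```text
time: 15.58
ee_pos: [0.5234, -0.1026, 0.1089]
eef_rot: [0.788, 0.615, 0.0, 0.001]
ft_force: [3.8, -1.9, -0.8]
width: 0.0118
```

```bash
python3 -c "
from h import *
go([.522,-.102,.108],74)"
```

```text
t 15.57 pos [ 0.5234 -0.1026  0.1089] xang 75.9 q [ 0.51  0.26 -0.46  1.82  0.13  1.09 -0.24] F [ 3.8 -1.9 -0.8] M [-0.35 -0.81  0.24] w 0.0118
shift [ 0.0014 -0.0075  0.0046] turn [0.0008 0.0001 0.0217]
```

Emit:
play_rows(motion=[[0, 0, 0, 0, 0, 0.01, 8], [0, 0, 0, 0, 0, 0.02, 8], [0, 0, 0, 0, 0, 0.02, 8]])

```text
time: 15.95
ee_pos: [0.5233, -0.1026, 0.1089]
eef_rot: [0.798, 0.602, 0.0, 0.0]
ft_force: [4.7, -2.8, -1.5]
width: 0.0124
```

```bash
python3 -c "
from h import *
go([.522,-.102,.108],74)"
```

```text
t 15.95 pos [ 0.5233 -0.1026  0.1089] xang 74.1 q [ 0.51  0.26 -0.45  1.82  0.13  1.09 -0.27] F [ 4.7 -2.8 -1.5] M [-0.53 -1.15  0.4 ] w 0.0124
shift [ 0.0012 -0.0073  0.0045] turn [0.0007 0.0001 0.0011]
```

Emit:
play_rows(motion=[[0, 0, 0, 0, 0, 0.02, 8], [0, 0, 0, 0, 0, 0.035, 8], [0, 0, 0, 0, 0, 0.035, 8]])

```text
time: 16.32
ee_pos: [0.5233, -0.1026, 0.1089]
eef_rot: [0.814, 0.58, 0.0, 0.0]
ft_force: [4.5, -1.9, -1.6]
width: 0.0125
```

```bash
python3 -c "
from h import *
go([.522,-.102,.108],71)"
```

```text
t 16.32 pos [ 0.5233 -0.1026  0.1089] xang 71.0 q [ 0.5   0.26 -0.45  1.82  0.13  1.09 -0.32] F [ 4.5 -1.9 -1.6] M [-0.57 -1.1   0.55] w 0.0125
shift [ 0.0006 -0.0069  0.0045] turn [ 0.0006  0.0001 -0.0005]
```

The moment plateaus at 0.55 N·m with the pads rocking on the bar (width 12.5 mm), so the lid is at its dead stop. I open, retreat and make a last check.

Emit:
play_rows(motion=[[0, 0, 0, 0, 0, -0.03, 60], [0, 0, 0, 0, 0, -0.03, 60], [0, 0, 0, 0, 0, -0.03, 60], [0, 0, 0, 0, 0, -0.03, 60], [0, 0, 0, 0, 0, -0.03, 60]])

```text
time: 16.95
ee_pos: [0.5228, -0.1024, 0.1087]
eef_rot: [0.8, 0.6, -0.0, -0.0]
ft_force: [0.1, -0.8, 1.6]
width: 0.0502
```

Emit:
play_rows(motion=[[0, 0, -0.1, 0, 0, 0, 60], [0, 0, -0.3, 0, 0, 0, 60], [0, 0, -0.6, 0, 0, 0, 60], [0, 0, -0.6, 0, 0, 0, 60], [0, 0, -0.6, 0, 0, 0, 60]])

```text
time: 17.58
ee_pos: [0.5227, -0.1025, 0.2285]
eef_rot: [0.8, 0.6, -0.0, 0.0]
ft_force: [-0.6, -0.3, -0.1]
width: 0.0523
```

```bash
python3 - <<'E'
from h import *
go([.522,-.102,.23],74)
q=eyes.camera("wrist");p=eyes.camera("side")
a=cv2.imread("pics/s5.png")[...,::-1]
print("side diff near lid",np.abs(a[255:300,220:275].astype(int)-p["image"][255:300,220:275]).mean())
c=proj(q,[.5232,-.102,.09])[0].astype(int);x0=c[0]-60;y0=max(c[1]-70,0)
th=np.linspace(0,2*np.pi,180);out=[]
for z in(None,.08):
    im=cv2.resize(q["image"][y0:y0+140,x0:x0+120],None,fx=3.2,fy=3.2,interpolation=2)[...,::-1].copy()
    if z:
      for k,col in((.024,(0,0,255)),(0,(255,0,0))):
        X=np.c_[.035*np.cos(th)+.5222,.035*np.sin(th)-.102,0*th+z+k]
        cv2.polylines(im,[((proj(q,X)-[x0,y0]+.5)*3.2).astype(np.int32)],True,col,1)
    out.append(im)
cv2.imwrite("pics/end.png",np.hstack(out))
for l in("timer","dropper_vial","tape_roll"): print(l,[np.round(d["xy"],0) for d in eyes.landmark_of(p,l)])
E
```

```text
t 17.57 pos [ 0.5227 -0.1025  0.2285] xang 73.7 q [ 0.52  0.16 -0.46  1.68  0.07  1.32 -0.23] F [-0.6 -0.3 -0.1] M [ 0.   -0.06 -0.03] w 0.0523
shift [ 0.0011 -0.0042 -0.0077] turn [ 0.      0.0002 -0.0036]
side diff near lid 1.322154882154882
timer [array([227., 240.])]
dropper_vial [array([258., 314.])]
tape_roll [array([224., 193.])]
```

View pics/end.png

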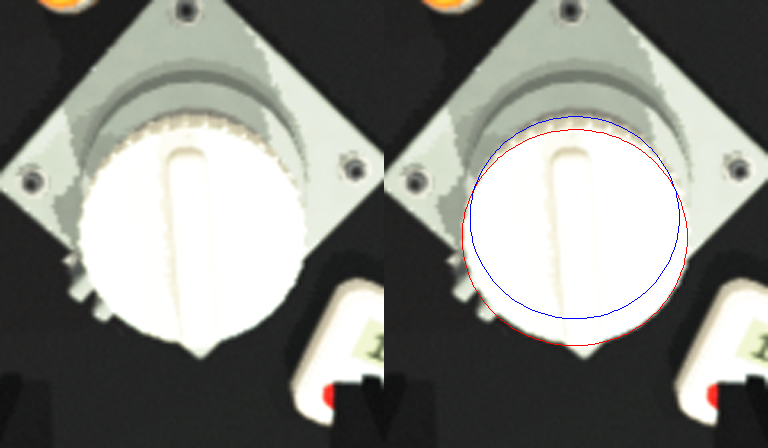

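```bash
python3 -c "
from bench import job
print(job.close_job())"
```

```text
the job is handed in; nothing more can be done
None
```

The lid is screwed down tight and released, and I handed the job in. The last robot time I read was 17.6 s.

**What I did**
- I backed the lid off about 27° anticlockwise and let go, but the wrist picture still showed it tilted by about 8°.
- After about 22° more it had dropped level.
- I then turned it about 139° clockwise. The moment stayed low until it rose to 0.45 N·m.
- A regrip and a nudge of about 5° levelled off at 0.55 N·m. The pads rocked on the bar during that nudge, so I take the lid to be at its dead stop.

**Last checks**
- **Seating:** The lid looked level, and its outline fits a lid at the flange height of 80 mm. That check is good to about 1–2 mm, so the torque stop is the stronger evidence that the skirt is fully home. The last wrist overlay sat a few crop-pixels off, which is within the calibration error.
- **Robot:** The gripper is open, about 10 cm above the lid, with no contact force beyond sensor noise.
- **Other things:** In the side picture the dropper vial and the roll of tape are within 1 pixel of where they started. The timer was reported about 2 pixels away, which I put down to detection error because nothing came near it.

**One disagreement:** during the clockwise turn the upward force grew to about 14 N. I was lowering the gripper slightly faster than the lid came down, because of play in the thread. The force was gone once I released.

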